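Clear a stray nut out of a T-slot with the slot scraper

TASK

A stray nut is trapped in one of the two T-slots of the fixture plate, and the slot scraper is standing in the other slot. Put the scraper's blade down into the nut's slot, behind the nut, and drive the nut along and out of the slot's open end into the green tray; do not touch the nut with the fingers. Then leave the scraper standing upright in either slot, and leave the marker, the oil can and the rusty bolt alone.

Things in the scene. Friction and masses are not known exactly. Their poses are not given: they have to be found in the camera images.
- plate: Fixture plate, fixed: grey, with bright slot floors, 240 long (x) x 120 wide (y) x 32 mm high. Origin: on the bench under its centre; z up. Two T-slots run along its x, centre lines at y = +27 and -27 mm. They are shut at x = -120 mm by a dark steel bar 12 mm thick, as high as the plate, and open at x = +120 mm, where a green tray is joined on. +x points roughly to the robot's left (world +y).
- slot_mouth_1 (a point): Open end (x = +120 mm of the plate) of the slot at the plate's y = +27 mm, at the middle of the slot floor, 8 mm above the bench. Each slot is a throat 18 mm wide through the plate's top (24 to 32 mm above the bench) over a chamber 32 mm wide (8 to 24 mm).
- slot_mouth_2 (a point): The same point of the other slot, at the plate's y = -27 mm.
- chip_tray (a point): Centre of the inner floor of the green sheet-metal tray, 2 mm above the bench. The tray reaches from the plate's open end 85 mm outward (plate x 120 to 205 mm), is as wide as the plate, and has rims 22 mm high.
- scraper: Slot scraper, 0.18 to 0.35 kg, loose, upright, standing in the slot without the nut. Origin: centre of the underside of its dark steel shoe (46 x 40 x 6 mm), which lies on the plate's top, 32 mm over the bench; z up, x along the slot towards the open end. Upright wooden grip 28 (x) x 24 (y) mm, from z = 14 to 94 mm. Released in a slot it stands by itself if most of the shoe is over the plate.
- blade_tip (a point): Middle of the lower end of the scraper's blade, 21 mm below the scraper's origin. The blade is 20 mm long (x) and 12 mm wide (y) under the shoe, 8 mm wide over its last 6 mm. It passes through the throat from above anywhere along a slot, and slides freely along it with the shoe on the plate.
- stray_nut: Dark hexagon nut, 24 mm across flats, 28 mm across corners, 13 mm high, about 20 g, lying flat on the floor of one slot. It is wider than the throat, so it can leave only through the open end. It slides when pushed. Origin: centre of its underside; z up.
- paint_marker: Bystander: black and red marker pen, 16 x 120 x 17 mm (long along its y), lying on the bench to the right of the plate. Origin: centre of its underside.
- oil_can: Bystander: red oil can with a thin spout, 56 x 59 x 156 mm, standing on the bench to the left of the tray. Origin: centre of its underside.
- rusty_bolt: Bystander: rusty hex bolt with nut, 19 x 58 x 16 mm (long along its y), lying on the bench to the right of the plate. Origin: centre of its underside.
There are look-alikes about, which are no part of the job. What is shaped like the scraper but purple or turquoise is not meant.

How it is judged:
On the way:
1. the scraper stands with its blade down in the nut's slot while the nut is still in it ((y of scraper in the frame of plate between 0.015 and 0.039 m or y of scraper in the frame of plate between -0.039 and -0.015 m) and z of scraper in the frame of plate between 0.026 and 0.038 m and x of scraper in the frame of plate between -0.13 and 0.13 m and angle between scraper's own z axis and vertical below 0.12 rad and ((y of scraper in the frame of plate above 0.015 m and y of stray_nut in the frame of plate above 0.01 m) or (y of scraper in the frame of plate below -0.015 m and y of stray_nut in the frame of plate below -0.01 m)) and x of stray_nut in the frame of plate below 0.11 m), for 0.1 s.
At the end, for the whole second after the job is handed in: The nut rests in the tray (its centre more than 8 mm beyond the plate's open end, within the tray's walls, low), and the scraper stands at rest in either slot, shoe on the plate (within 6 mm) and upright within 0.12 rad (x of stray_nut in the frame of plate between 0.128 and 0.205 m and y of stray_nut in the frame of plate between -0.06 and 0.06 m and z of stray_nut in the frame of plate below 0.026 m and linear speed of each of stray_nut, scraper below 0.02 m/s and (y of scraper in the frame of plate between 0.015 and 0.039 m or y of scraper in the frame of plate between -0.039 and -0.015 m) and z of scraper in the frame of plate between 0.026 and 0.038 m and x of scraper in the frame of plate between -0.13 and 0.13 m and angle between scraper's own z axis and vertical below 0.12 rad); the robot touches nothing.
It fails at once if the fingers touch the nut (contact force between the fingers and stray_nut above 0.5 N).
It fails at once if the paint marker is moved by more than 20 mm (distance of paint_marker from where it was at the start of the episode above 0.02 m).
It fails at once if the oil can is moved by more than 20 mm (distance of oil_can from where it was at the start of the episode above 0.02 m).
It fails at once if the rusty bolt is moved by more than 20 mm (distance of rusty_bolt from where it was at the start of the episode above 0.02 m).
It also fails if it takes over 42 s, if anything falls off the work surface, if the arm or the gripper's body presses on something with over 40 N, if the wrist force passes 120 N, or if a joint passes its speed limit or range.

ROBOT

A 6-joint arm with a two-finger parallel gripper is mounted at the origin on the work surface; the furniture and walls round the work are solid. World frame = base frame: x ahead of the robot, y to its left, z up, the work surface at z = 0. Lengths are in m, angles in rad, forces in N, time in s.
With the tool pointing down it reaches from about 0.375 to 0.925 m from the base axis. Payload 5.7 kg.
Tool frame: the origin (TCP) lies on the centre line of the jaws, within the pads' length; the fingertips stand 8 mm ahead of it and the grasp point (between the pads) lies 11 mm behind it (bot.tip_extent is the distance from the TCP to the fingertips, in m); x points along the fingers, y is the direction in which the jaws open and shut, and the axes are right-handed (so a half turn about x gives the same grasp; the last joint's range is limited). The gripper opens to 85 mm and grips with 20 to 120 N. Pads are 22 mm wide; open, the fingers measure 114 mm over their backs; the gripper's body (76 mm by 85 mm) begins 54 mm behind the grasp point. The pads swing forward as they close: fully open they stand 13 mm farther back than shut.
Start: joints at [1.187, 0.359, 1.51, -0, 1.272, -0.115], TCP at [0.159, 0.578, 0.239] pointing down, gripper open.
Joint ranges: [-2.97, 2.97], [-1.01, 2.36], [0.21, 2.38], [-0.96, 4.11], [0.2, 2.71], [-2.98, 2.98]. Speed limits (rad/s): [2.39, 2.39, 3.14, 3.14, 3.14, 3.14].

INTERFACE

Orientations are given as a unit quaternion [x, y, z, w].
In Python, from bench import bot gives the robot as it stands.
- The arm moves only by the tool step_arm, never from a script. Its arguments are lists of equal length, an entry for each row: "delta_pos": the shift along the tool's x, y, z in units of 80 cm (1.0 is 80 cm), a list of three; "spin": the turn about the tool's x in units of 60 degrees (1.0 is 60 degrees). A call has 1 to 12 rows; each row is the pose to reach, as a shift and turn from the pose commanded when the call began, along the tool's axes at that moment; what a row does not reach only later rows make up. A row lasts 1/10 s, in which the tool goes at most 50 mm and 8.59 degrees, less where a joint would pass 70% of its speed; a pose out of reach is approached as far as the arm can. A call with a number of a shift or a turn outside -1 to 1 is refused whole. A call with a gripper value outside its range is refused whole. "hand" is the opening in per cent of the stroke, from 0 (shut) to 100 (fully open), set as the call begins (left out, the last holds). The fingers move at their own pace and stop on an object; the grip force is fixed at half the most. Time passes only in rows, so rows that repeat a pose let the fingers close. It gives the time, the measured TCP pose, the force and the opening at its end, in the units of the state.
- bot.get_state(): the state, without advancing time (a new reading comes with each control period).
- bot.read_camera(name): name is "scene" or "top"; returns a dict with "frame" (384x512x3 uint8, blue, green, red), "camera_matrix" (3x3 intrinsics, pixels), "D" ([k1, k2, p1, p2, k3] as OpenCV has them; the pictures are not rectified), "world_from_camera" (4x4, takes a point from camera to world coordinates). Camera axes: x right, y up, looking along -z (the intrinsics and any distortion apply to the point x, -y, -z); pixel columns grow to the right and rows downward; lengths in m; the calibration is good to about 2 mm. A picture is of the moment at which its call begins. There is no depth.
- bot.finish_job(): hands the job in, once; it reports no verdict.
The state is a dict: "t": time; "q": joint angles; "joint_vel": joint speeds; "tau": joint torques, N m; "position": TCP position; "tool_rot": TCP orientation; "ft_force": force on the tool from outside, world axes, zero at the start; "ft_torque": the same for the moment, N m; "finger_gap": finger opening in m.
Only numpy, scipy, OpenCV 4.12 (cv2) and the standard library are available. Lean on these libraries where they do the work, as an engineer would, in place of code of your own. Each camera call takes 0.05 s, during which the arm holds its last target.

## Working session

There is one attempt and no reset: what is moved stays moved. The work goes in short steps, Python scripts to look and compute and a tool call to move; the robot and the scene stay as the last step left them, time stands still between calls to the robot, and variables do not carry over. Pictures are saved under pics/ and viewed, and the job is handed in when it is done.

Besides the shell and the picture viewer there is one more tool, called after ">>>" as name(argument=value, ...), one argument or row to a line, values as JSON. step_arm: Moves the arm, as the interface text tells. Its arguments: {"type":"object","properties":{"delta_pos":{"type":"array"},"spin":{"type":"array"},"hand":{"type":"number"}},"required":["delta_pos","spin"]}

```bash
mkdir -p pics; ls; python3 - <<'E'
from bench import bot
import cv2,pickle,numpy as np
s=bot.get_state();print(s['position'],s['tool_rot'],s['finger_gap'],bot.tip_extent)
for n in ('scene','top'):
    c=bot.read_camera(n);pickle.dump(c,open(n+'0.pkl','wb'))
    cv2.imwrite(f'pics/{n}0.png',c['frame']);print(n,c['camera_matrix'],c['D'],c['world_from_camera'])
E
```

```text
pics
[0.15910667 0.5778461  0.23846125] [ 0.09410821  0.70087306 -0.0953583   0.70059075] 0.08521592261507577 0.008
scene [[499.14829041   0.         247.52251731]
 [  0.         499.14829041 190.17848539]
 [  0.           0.           1.        ]] [0.05652797 0.         0.         0.         0.        ] [[ 0.80266299  0.45497689 -0.38565291 -0.0814704 ]
 [-0.59627095  0.62719358 -0.50108799 -0.65716161]
 [ 0.01389557  0.63215841  0.77471457  1.04786447]
 [ 0.          0.          0.          1.        ]]
top [[378.73626215   0.         254.40037951]
 [  0.         378.73626215 189.25973837]
 [  0.           0.           1.        ]] [-0.06901105  0.          0.          0.          0.        ] [[-0.04932292  0.97778441 -0.20372752  0.19878257]
 [-0.99877642 -0.04755182  0.01358254 -0.00362766]
 [ 0.00359318  0.20414817  0.97893341  1.14452619]
 [ 0.          0.          0.          1.        ]]
```

View pics/scene0.png

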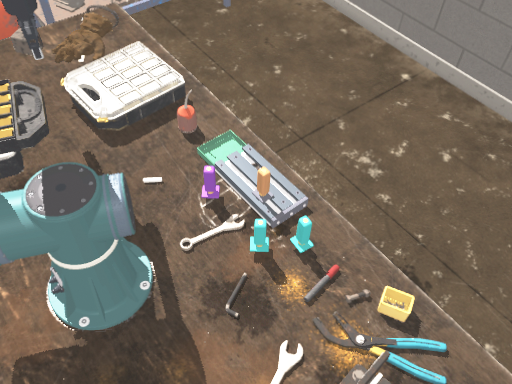

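View pics/top0.png

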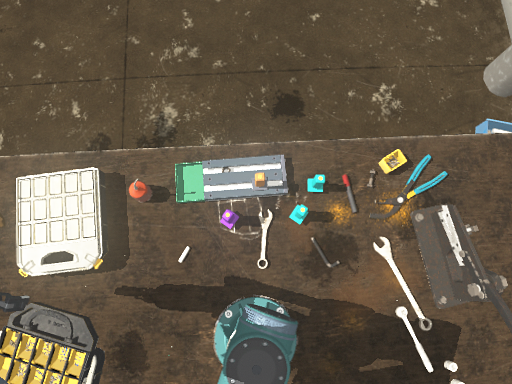

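The top view shows the plate at about (245,178), with the tray on the left at (190,182). The wooden-grip scraper is at about (261,180). The look-alikes are purple (230,218) and turquoise (316,183 and 299,213). I'll enlarge the plate to confirm the scraper and find the nut.

```bash
python3 - <<'E'
import cv2,pickle,numpy as np
t=pickle.load(open('top0.pkl','rb'))['frame'];s=pickle.load(open('scene0.pkl','rb'))['frame']
cv2.imwrite('pics/tc.png',cv2.resize(t[145:215,165:305],None,fx=5.7,fy=5.7,interpolation=cv2.INTER_CUBIC))
cv2.imwrite('pics/sc.png',cv2.resize(s[120:230,185:325],None,fx=5,fy=5,interpolation=cv2.INTER_CUBIC))
E
```

```text
(no output)
```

View pics/tc.png

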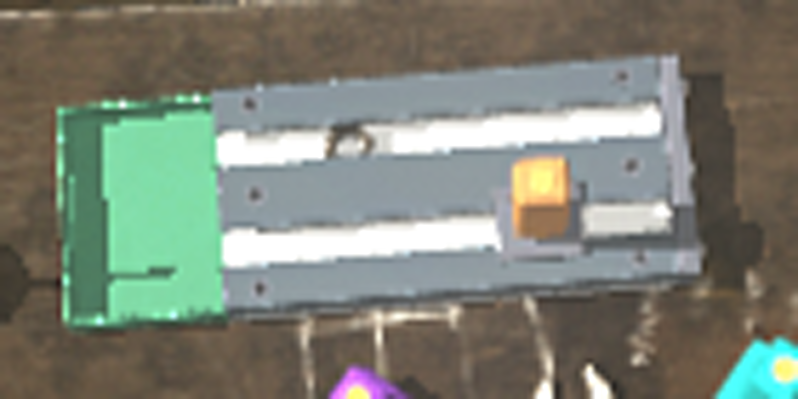

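View pics/sc.png

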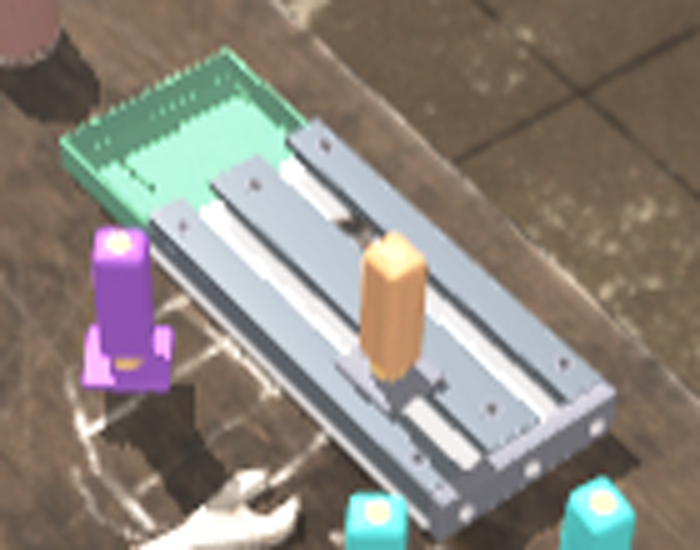

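The picture settles which tool is meant. The scraper is the one with the wooden/orange grip in the near slot, top pixel about (260,178). The purple one and the two turquoise ones stand on the bench and are decoys. The nut is the dark hexagon in the far slot, top pixel about (226,169). The shut end is on the right, so the blade goes to the right of the nut. Next I'll measure.

```bash
cat > h.py <<'E'
import cv2,pickle,numpy as np
def ray(c,uv):
    uv=np.asarray(uv,float).reshape(-1,1,2)
    n=cv2.undistortPoints(uv,c['camera_matrix'],np.array(c['D']))[:,0]
    T=np.array(c['world_from_camera']); d=np.c_[n[:,0],-n[:,1],-np.ones(len(n))]@T[:3,:3].T
    return T[:3,3],d
def onz(c,uv,z):
    o,d=ray(c,uv); return o+d*((z-o[2])/d[:,2])[:,None]
def proj(c,P):
    T=np.linalg.inv(np.array(c['world_from_camera'])); p=np.atleast_2d(P)@T[:3,:3].T+T[:3,3]
    p=p*[1,-1,-1]
    return cv2.projectPoints(p,np.zeros(3),np.zeros(3),c['camera_matrix'],np.array(c['D']))[0][:,0]
def tri(c1,u1,c2,u2):
    A=[];b=[]
    for c,u in((c1,u1),(c2,u2)):
        o,d=ray(c,u);d=d[0]/np.linalg.norm(d[0]);M=np.eye(3)-np.outer(d,d);A.append(M);b.append(M@o)
    return np.linalg.lstsq(np.vstack(A),np.hstack(b),rcond=None)[0]
E
python3 - <<'E'
from h import *
t=pickle.load(open('top0.pkl','rb'));s=pickle.load(open('scene0.pkl','rb'))
from scipy.spatial.transform import Rotation as R
print('tool axes',R.from_quat([ 0.09410821,0.70087306,-0.0953583,0.70059075]).as_matrix().round(3))
g=cv2.cvtColor(t['frame'],cv2.COLOR_BGR2GRAY).astype(float)
hsv=cv2.cvtColor(t['frame'],cv2.COLOR_BGR2HSV)
# slot edges subpixel per column
def edges(cols,r0,r1,thr=200):
    up=[];dn=[]
    for u in cols:
        p=g[r0:r1,u]; i=np.argmax(p)
        a=i
        while a>0 and p[a-1]>=thr:a-=1
        b=i
        while b<len(p)-1 and p[b+1]>=thr:b+=1
        if a>0: up.append((u,r0+a-(p[a]-thr)/(p[a]-p[a-1])))
        if b<len(p)-1: dn.append((u,r0+b+(p[b]-thr)/(p[b]-p[b+1])))
    return np.array(up),np.array(dn)
for nm,cols,r0,r1 in(('far',list(range(206,221))+list(range(238,277)),160,177),('near',list(range(207,250)),178,195)):
    for e,z,l in zip(edges(cols,r0,r1),(.024,.032),('up','dn')):
        w=onz(t,e,z); 
        f=cv2.fitLine(w[:,:2].astype(np.float32),cv2.DIST_HUBER,0,.001,.001).ravel()
        if f[1]<0:f[:2]*=-1
        print(nm,l,'yaw of plate x from +y (deg)',np.degrees(np.arctan2(-f[0],f[1])).round(2),'x at y=0:',(f[2]-f[3]*f[0]/f[1]).round(4), 'ends y',w[[0,-1],1].round(4))
# orange
for n,c in(('top',t),('scene',s)):
    h=cv2.cvtColor(c['frame'],cv2.COLOR_BGR2HSV)
    m=cv2.inRange(h,(8,90,120),(22,255,255));m2=np.zeros_like(m)
    r=(slice(160,200),slice(245,280)) if n=='top' else (slice(150,210),slice(245,285))
    m2[r]=m[r]
    ys,xs=np.nonzero(m2);print(n,xs.min(),xs.max(),ys.min(),ys.max(),len(xs))
k=lambda x,y,x0,y0,f:(x0+(x+.5)/f-.5,y0+(y+.5)/f-.5)
T=lambda x,y:k(x,y,165,145,5.7); S=lambda x,y:k(x,y,185,120,5)
print('grip top ctr',onz(t,T(541,180),.126),onz(s,S(394,249),.126),tri(t,T(541,180),s,S(394,249)))
print('nut',onz(t,T(350,140),.021),onz(s,S(352,224),.021))
for q in((212,92),(677,57),(699,271),(228,309)):print(onz(t,T(*q),.032).round(4))
for q in((318,120),(615,390),(440,500),(152,208)):print('s',onz(s,S(*q),.032).round(4))
E
```

```text
tool axes [[-0.001  0.266  0.964]
 [-0.002  0.964 -0.266]
 [-1.    -0.002 -0.   ]]
far up yaw of plate x from +y (deg) 1.69 x at y=0: 0.5069 ends y [ 0.1255 -0.0893]
far dn yaw of plate x from +y (deg) 1.77 x at y=0: 0.4892 ends y [ 0.125  -0.0878]
near up yaw of plate x from +y (deg) 1.66 x at y=0: 0.4531 ends y [ 0.1237 -0.0038]
near dn yaw of plate x from +y (deg) 1.81 x at y=0: 0.4352 ends y [ 0.1233 -0.003 ]
top 255 264 173 186 102
scene 257 269 167 195 254
grip top ctr [[ 0.44703383 -0.03368186  0.126     ]] [[ 0.44865099 -0.0307682   0.126     ]] [ 0.44611165 -0.03360466  0.13021722]
nut [[0.49972489 0.06465637 0.021     ]] [[0.5014978  0.06889423 0.021     ]]
[[0.527 0.137 0.032]]
[[ 0.5344 -0.113   0.032 ]]
[[ 0.4167 -0.1169  0.032 ]]
[[0.4085 0.131  0.032 ]]
s [[0.5277 0.1359 0.032 ]]
s [[ 0.5358 -0.1118  0.032 ]]
s [[ 0.4184 -0.1135  0.032 ]]
s [[0.4131 0.1351 0.032 ]]
```

```bash
cat >> h.py <<'E'
from scipy.spatial.transform import Rotation as R
YAW=np.radians(1.73)
PX=np.array([-np.sin(YAW),np.cos(YAW),0]);PY=np.array([-np.cos(YAW),-np.sin(YAW),0])
def cmd(bot,target,pos=None):
    s=bot.get_state();M=R.from_quat(s['tool_rot']).as_matrix()
    p=np.array(s['position'])
    d=M.T@(np.array(target)-p)/.8
    yaw=np.arctan2(-M[0,1],M[1,1])
    return 't %.2f pos %s delta %s spin %.4f f %s gap %.4f'%(s['t'],p.round(4),d.round(4),-np.degrees(YAW-yaw)/60,np.round(s['ft_force'],1),s['finger_gap'])
E
python3 - <<'E'
from h import *
from bench import bot
for T in([.33,.30,.239],[.4465,-.0325,.20],[.4465,-.0325,.079]):print(cmd(bot,T))
t=pickle.load(open('top0.pkl','rb'))
print('purple',onz(t,[(232,214)],.09),'oil',onz(t,[(139,190)],.03))
E
```

```text
t 0.10 pos [0.1591 0.5779 0.2385] delta [-2.000e-04 -2.782e-01  2.982e-01] spin -0.2855 f [-0.1  0.5 -0.7] gap 0.0853
t 0.10 pos [0.1591 0.5779 0.2385] delta [ 0.0491 -0.6401  0.549 ] spin -0.2855 f [-0.1  0.5 -0.7] gap 0.0853
t 0.10 pos [0.1591 0.5779 0.2385] delta [ 0.2003 -0.6399  0.549 ] spin -0.2855 f [-0.1  0.5 -0.7] gap 0.0853
purple [[0.35044481 0.0480418  0.09      ]] oil [[0.44538174 0.32924557 0.03      ]]
```

>>> step_arm(
  delta_pos=[
    [0,-0.278,0.298],
    [0,-0.278,0.298],
    [0,-0.278,0.298],
    [0,-0.278,0.298],
    [0,-0.278,0.298],
    [0,-0.278,0.298],
    [0.049,-0.64,0.549],
    [0.049,-0.64,0.549],
    [0.049,-0.64,0.549],
    [0.049,-0.64,0.549],
    [0.049,-0.64,0.549],
    [0.049,-0.64,0.549],
  ],
  spin=[0,0,0,0,0,-0.1,-0.2,-0.2855,-0.2855,-0.2855,-0.2855,-0.2855],
  hand=100,
)

```text
t: 1.3
position: [0.4195, 0.0408, 0.2082]
tool_rot: [-0.011, 0.707, 0.011, 0.707]
ft_force: [1.8, 1.2, -0.6]
finger_gap: 0.0855
```

```bash
python3 - <<'E'
from h import *
from bench import bot
for T in([.4465,-.0325,.20],[.4465,-.0325,.079]):print(cmd(bot,T))
E
```

```text
t 1.30 pos [0.4195 0.0408 0.2082] delta [ 0.0102 -0.0926  0.031 ] spin -0.0001 f [ 1.8  1.2 -0.6] gap 0.0855
t 1.30 pos [0.4195 0.0408 0.2082] delta [ 0.1615 -0.0926  0.0309] spin -0.0001 f [ 1.8  1.2 -0.6] gap 0.0855
```

>>> step_arm(
  delta_pos=[
    [0.005,-0.05,0.017],
    [0.01,-0.093,0.031],
    [0.01,-0.093,0.031],
    [0.01,-0.093,0.031],
  ],
  spin=[0,0,0,0],
)

```text
t: 1.7
position: [0.446, -0.0312, 0.1999]
tool_rot: [-0.01, 0.708, 0.01, 0.707]
ft_force: [-0.4, 0.6, -0.2]
finger_gap: 0.0853
```

```bash
python3 - <<'E'
from h import *
from bench import bot
print(cmd(bot,[.4465,-.0325,.079]))
for n in ('scene','top'):
    c=bot.read_camera(n);pickle.dump(c,open(n+'1.pkl','wb'))
    f=c['frame'];f=f[120:240,180:340] if n=='top' else f[100:230,185:345]
    cv2.imwrite(f'pics/{n}1.png',cv2.resize(f,None,fx=4,fy=4,interpolation=cv2.INTER_CUBIC))
E
```

```text
t 1.70 pos [ 0.446  -0.0312  0.1999] delta [ 0.1512 -0.0017  0.0008] spin -0.0023 f [-0.4  0.6 -0.2] gap 0.0853
```

View pics/scene1.png

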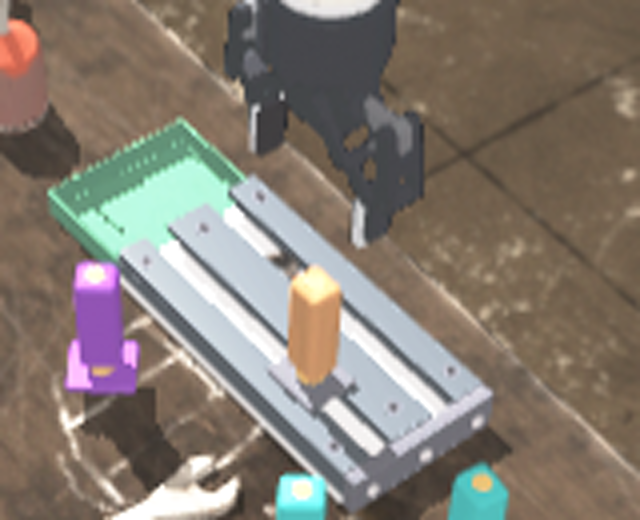

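View pics/top1.png

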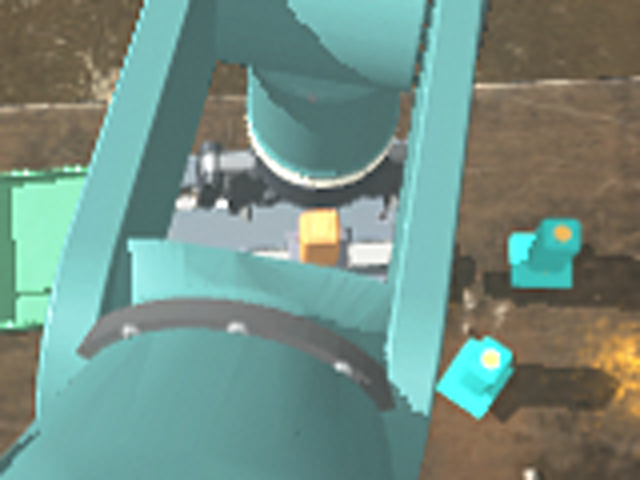

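The scene view shows the open jaws, with fingertips at crop (265,140) and (370,235), well above and astride the grip at crop (315,285). The scraper and nut haven't moved. I'll lower over the grip.

>>> step_arm(
  delta_pos=[
    [0.05,-0.001,0],
    [0.1,-0.001,0],
    [0.15,-0.001,0],
    [0.15,-0.001,0],
    [0.15,-0.001,0],
  ],
  spin=[0,0,0,0,0],
)

```text
t: 2.3
position: [0.4456, -0.0305, 0.0806]
tool_rot: [-0.011, 0.708, 0.011, 0.706]
ft_force: [0.1, -0.9, -0.0]
finger_gap: 0.0852
```

```bash
python3 - <<'E'
from h import *
from bench import bot
print(cmd(bot,[.4465,-.0325,.079]))
for n in ('scene',):
    c=bot.read_camera(n)
    f=c['frame'];f=f[100:230,185:345]
    cv2.imwrite(f'pics/{n}2.png',cv2.resize(f,None,fx=4,fy=4,interpolation=cv2.INTER_CUBIC))
E
```

```text
t 2.30 pos [ 0.4456 -0.0305  0.0806] delta [ 0.002  -0.0025  0.001 ] spin 0.0016 f [ 0.1 -0.9 -0. ] gap 0.0852
```

View pics/scene2.png

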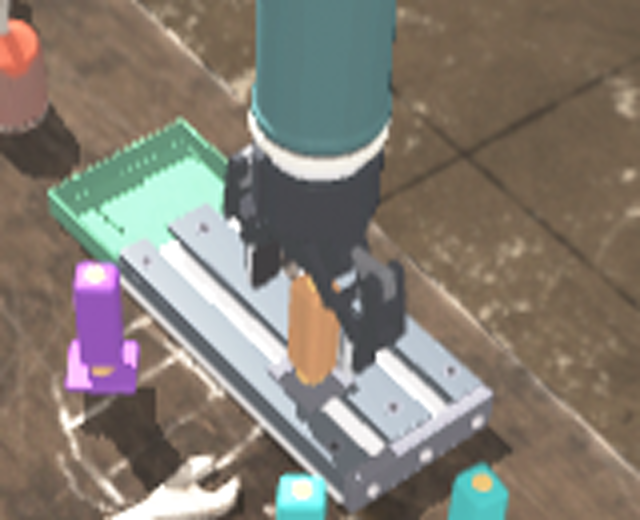

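The jaws straddle the grip, with fingers at crop (260,265) and (370,340), one on each plate-x side. Closing now.

>>> step_arm(
  delta_pos=[
    [0,0,0],
    [0,0,0],
    [0,0,0],
    [0,0,0],
    [0,0,0],
    [0,0,0],
    [0,0,0],
    [0,0,0],
  ],
  spin=[0,0,0,0,0,0,0,0],
  hand=0,
)

```text
t: 3.15
position: [0.4471, -0.032, 0.0811]
tool_rot: [-0.011, 0.707, 0.01, 0.708]
ft_force: [-0.6, -0.8, 7.7]
finger_gap: 0.0274
```

```bash
python3 - <<'E'
from h import *
from bench import bot
print(cmd(bot,[.4465,-.0325,.079]))
p=np.array(bot.get_state()['position'])
for T in (p+[0,0,.04],p+[0,0,.04]-.054*PY,p-.054*PY):print(cmd(bot,T))
E
```

```text
t 3.15 pos [ 0.4471 -0.032   0.0811] delta [ 0.0026 -0.0006 -0.0008] spin -0.0002 f [-0.6 -0.8  7.7] gap 0.0274
t 3.15 pos [ 0.4471 -0.032   0.0811] delta [-0.05   -0.      0.0001] spin -0.0002 f [-0.6 -0.8  7.7] gap 0.0274
t 3.15 pos [ 0.4471 -0.032   0.0811] delta [-0.0499 -0.      0.0676] spin -0.0002 f [-0.6 -0.8  7.7] gap 0.0274
t 3.15 pos [ 0.4471 -0.032   0.0811] delta [0.0001 0.     0.0675] spin -0.0002 f [-0.6 -0.8  7.7] gap 0.0274
```

>>> step_arm(
  delta_pos=[
    [-0.02,0,0],
    [-0.05,0,0],
    [-0.05,0,0],
    [-0.05,0,0.034],
    [-0.05,0,0.068],
    [-0.05,0,0.068],
    [-0.05,0,0.068],
  ],
  spin=[0,0,0,0,0,0,0],
)

```text
t: 3.85
position: [0.5003, -0.0299, 0.1192]
tool_rot: [-0.011, 0.708, 0.011, 0.706]
ft_force: [-0.1, 1.0, -2.7]
finger_gap: 0.0271
```

```bash
python3 - <<'E'
from h import *
from bench import bot
p0=np.array([.4471,-.032,.0811])
print(cmd(bot,p0-.054*PY));print(cmd(bot,p0-.054*PY+[0,0,.04]))
for n in ('scene','top'):
    c=bot.read_camera(n);pickle.dump(c,open(n+'3.pkl','wb'))
    f=c['frame'];f=f[120:240,180:340] if n=='top' else f[120:230,205:315]
    cv2.imwrite(f'pics/{n}3.png',cv2.resize(f,None,fx=5,fy=5,interpolation=cv2.INTER_CUBIC))
E
```

```text
t 3.85 pos [ 0.5003 -0.0299  0.1192] delta [ 0.0476 -0.0007  0.0011] spin 0.0002 f [-0.1  1.  -2.7] gap 0.0271
t 3.85 pos [ 0.5003 -0.0299  0.1192] delta [-0.0024 -0.0007  0.001 ] spin 0.0002 f [-0.1  1.  -2.7] gap 0.0271
```

View pics/scene3.png

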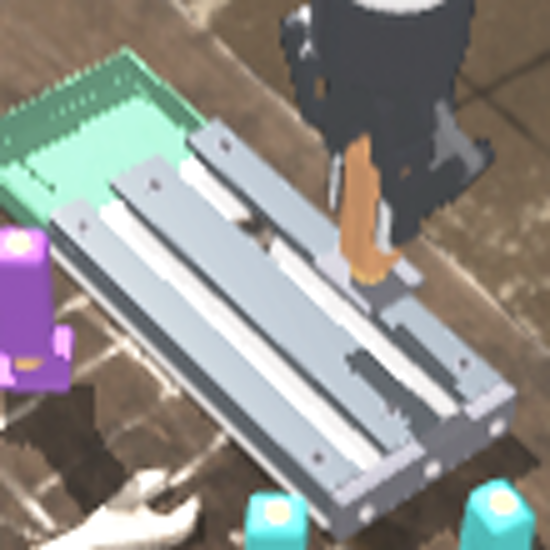

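View pics/top3.png

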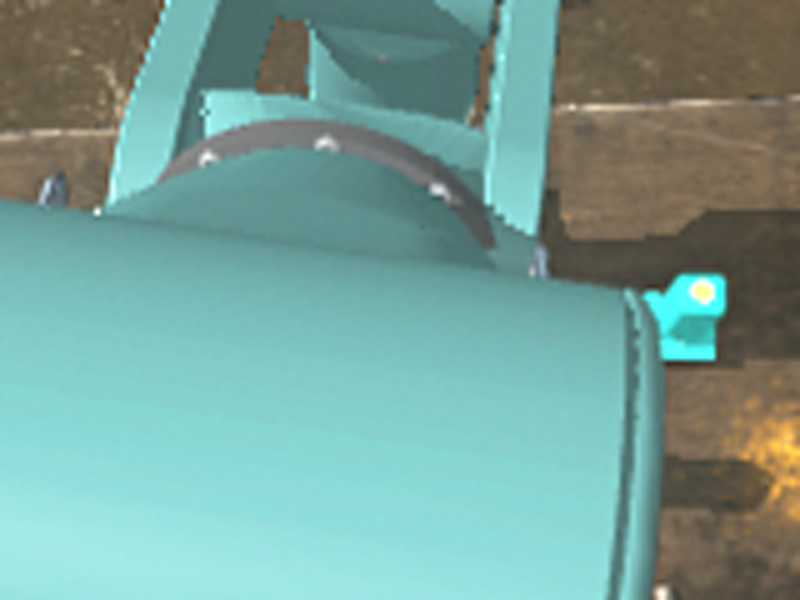

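The scraper hangs upright over the far slot with its shoe at crop (370,275). The nut at crop (258,230) is ahead of it on the tray side. I'll lower it gently.

>>> step_arm(
  delta_pos=[
    [0.01,-0.001,0.001],
    [0.02,-0.001,0.001],
    [0.028,-0.001,0.001],
    [0.034,-0.001,0.001],
    [0.034,-0.001,0.001],
  ],
  spin=[0,0,0,0,0],
)

```text
t: 4.45
position: [0.5009, -0.0307, 0.0922]
tool_rot: [-0.011, 0.708, 0.011, 0.706]
ft_force: [-0.3, -0.4, -2.8]
finger_gap: 0.0274
```

```bash
python3 - <<'E'
from h import *
from bench import bot
p0=np.array([.4471,-.032,.0811])
print(cmd(bot,p0-.054*PY))
for n in ('scene',):
    c=bot.read_camera(n);pickle.dump(c,open(n+'4.pkl','wb'))
    f=c['frame'];f=f[120:230,205:315]
    cv2.imwrite(f'pics/{n}4.png',cv2.resize(f,None,fx=5,fy=5,interpolation=cv2.INTER_CUBIC))
E
```

```text
t 4.45 pos [ 0.5009 -0.0307  0.0922] delta [0.0139 0.0004 0.0003] spin -0.0000 f [-0.3 -0.4 -2.8] gap 0.0274
```

View pics/scene4.png

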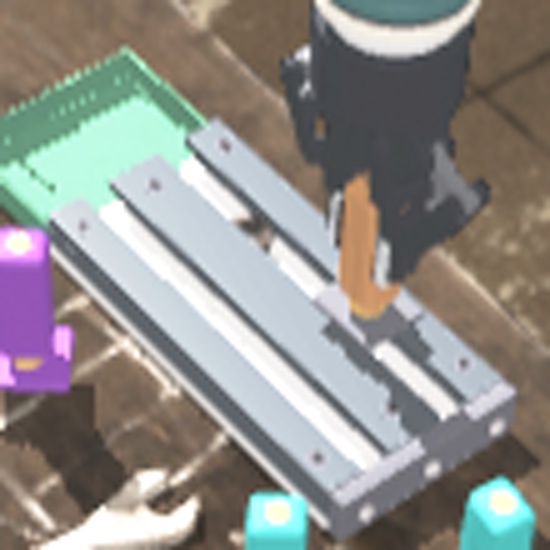

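The blade tip is now about 10 mm below the plate top with no contact force, so it is in the throat. I'll lower the rest of the way.

>>> step_arm(
  delta_pos=[
    [0.005,0,0],
    [0.009,0,0],
    [0.012,0,0],
    [0.0135,0,0],
    [0.0135,0,0],
    [0.0135,0,0],
  ],
  spin=[0,0,0,0,0,0],
)

```text
t: 5.1
position: [0.5017, -0.0308, 0.0824]
tool_rot: [-0.011, 0.707, 0.011, 0.707]
ft_force: [-0.6, 0.2, -3.3]
finger_gap: 0.0277
```

```bash
python3 - <<'E'
from h import *
from bench import bot
p0=np.array([.4471,-.032,.0811])-.054*PY
print(cmd(bot,p0))
for n in ('scene',):
    c=bot.read_camera(n);pickle.dump(c,open(n+'5.pkl','wb'))
    f=c['frame'];f=f[120:230,205:315]
    cv2.imwrite(f'pics/{n}5.png',cv2.resize(f,None,fx=5,fy=5,interpolation=cv2.INTER_CUBIC))
for d in (.1,.172): print(cmd(bot,p0+d*PX))
E
```

```text
t 5.10 pos [ 0.5017 -0.0308  0.0824] delta [ 0.0016  0.0006 -0.0008] spin -0.0000 f [-0.6  0.2 -3.3] gap 0.0277
t 5.15 pos [ 0.5018 -0.0308  0.0825] delta [ 0.0017  0.1256 -0.0008] spin 0.0001 f [ 0.3 -0.2 -2.5] gap 0.0275
t 5.15 pos [ 0.5018 -0.0308  0.0825] delta [ 0.0017  0.2156 -0.0008] spin 0.0001 f [ 0.3 -0.2 -2.5] gap 0.0275
```

View pics/scene5.png

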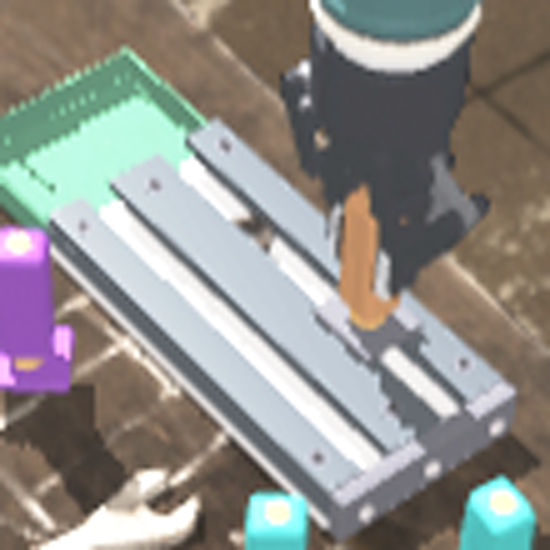

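The blade is seated in the far slot, with the shoe at crop (370,330) and the nut ahead at crop (258,230). Driving it along the slot.

>>> step_arm(
  delta_pos=[
    [0,0.01,0],
    [0,0.02,0],
    [0,0.03,0],
    [0,0.04,0],
    [0,0.05,0],
    [0,0.06,0],
    [0,0.07,0],
    [0,0.08,0],
    [0,0.09,0],
    [0,0.1,0],
    [0,0.11,0],
    [0,0.12,0],
  ],
  spin=[0,0,0,0,0,0,0,0,0,0,0,0],
)

```text
t: 6.35
position: [0.4987, 0.0658, 0.0824]
tool_rot: [-0.011, 0.707, 0.011, 0.707]
ft_force: [-0.4, 0.6, -2.0]
finger_gap: 0.0275
```

```bash
python3 - <<'E'
from h import *
from bench import bot
p0=np.array([.4471,-.032,.0811])-.054*PY
for n in ('scene',):
    c=bot.read_camera(n);pickle.dump(c,open(n+'6.pkl','wb'))
    f=c['frame'];f=f[120:230,205:315]
    cv2.imwrite(f'pics/{n}6.png',cv2.resize(f,None,fx=5,fy=5,interpolation=cv2.INTER_CUBIC))
for d in (.167,): print(cmd(bot,p0+d*PX))
E
```

```text
t 6.40 pos [0.4986 0.0668 0.0823] delta [ 0.0016  0.0873 -0.0006] spin 0.0000 f [ 0.5  1.5 -3.4] gap 0.0276
```

View pics/scene6.png

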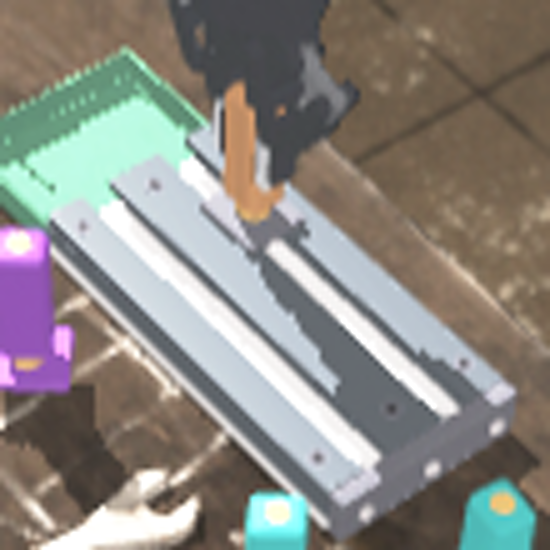

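The slot behind the scraper is empty and the nut has gone from crop (258,230), so it's travelling ahead of the blade, hidden under the shoe. I'll push on to the mouth.

>>> step_arm(
  delta_pos=[
    [0,0.01,0],
    [0,0.02,0],
    [0,0.03,0],
    [0,0.04,0],
    [0,0.05,0],
    [0,0.06,0],
    [0,0.068,0],
    [0,0.076,0],
    [0,0.082,0],
    [0,0.087,0],
    [0,0.087,0],
    [0,0.087,0],
  ],
  spin=[0,0,0,0,0,0,0,0,0,0,0,0],
)

```text
t: 7.6
position: [0.4966, 0.1347, 0.0823]
tool_rot: [-0.011, 0.707, 0.011, 0.707]
ft_force: [0.4, 0.3, -2.4]
finger_gap: 0.0272
```

```bash
python3 - <<'E'
from h import *
from bench import bot
p0=np.array([.4471,-.032,.0811])-.054*PY
for n in ('scene','top'):
    c=bot.read_camera(n);pickle.dump(c,open(n+'7.pkl','wb'))
    f=c['frame'];f=f[140:220,160:280] if n=='top' else f[110:220,185:295]
    cv2.imwrite(f'pics/{n}7.png',cv2.resize(f,None,fx=5,fy=5,interpolation=cv2.INTER_CUBIC))
for d in (.167,): print(cmd(bot,p0+d*PX))
E
```

```text
t 7.70 pos [0.4966 0.1345 0.0823] delta [ 0.0015  0.0026 -0.0007] spin -0.0002 f [-0.3  0.5 -3.1] gap 0.0272
```

View pics/scene7.png

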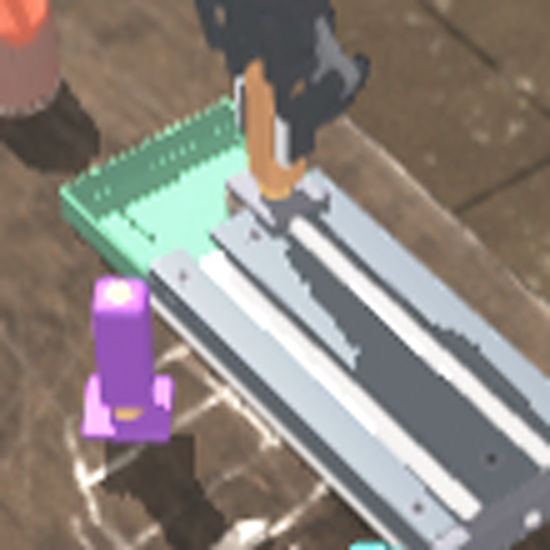

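View pics/top7.png

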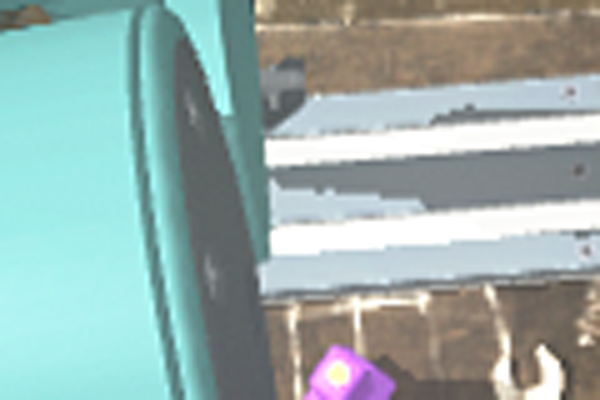

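The slot is empty behind the scraper, which has reached the mouth; the shoe at crop (280,195) overhangs the tray and hides the nut. I'll back off to uncover it.

>>> step_arm(
  delta_pos=[
    [0,-0.01,0],
    [0,-0.022,0],
    [0,-0.036,0],
    [0,-0.05,0],
    [0,-0.064,0],
    [0,-0.078,0],
    [0,-0.092,0],
    [0,-0.106,0],
    [0,-0.118,0],
    [0,-0.125,0],
    [0,-0.125,0],
    [0,-0.125,0],
  ],
  spin=[0,0,0,0,0,0,0,0,0,0,0,0],
)

```text
t: 8.9
position: [0.4996, 0.0349, 0.0823]
tool_rot: [-0.01, 0.707, 0.011, 0.707]
ft_force: [-0.7, 0.7, -2.6]
finger_gap: 0.0275
```

```bash
python3 - <<'E'
from h import *
from bench import bot
p0=np.array([.4471,-.032,.0811])-.054*PY
for n in ('scene','top'):
    c=bot.read_camera(n);pickle.dump(c,open(n+'8.pkl','wb'))
    f=c['frame'];f=f[140:220,160:280] if n=='top' else f[110:220,185:295]
    cv2.imwrite(f'pics/{n}8.png',cv2.resize(f,None,fx=5,fy=5,interpolation=cv2.INTER_CUBIC))
for d in (.167,): print(cmd(bot,p0+d*PX))
E
```

```text
t 9.00 pos [0.4996 0.0351 0.0823] delta [ 0.0016  0.1268 -0.0006] spin 0.0003 f [ 0.7 -0.5 -2.7] gap 0.0275
```

View pics/scene8.png

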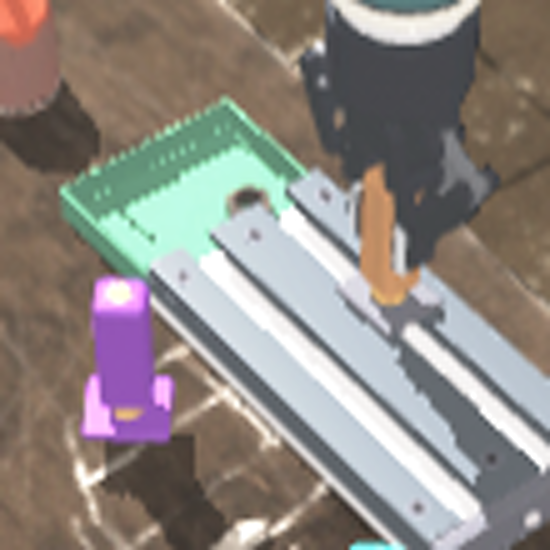

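View pics/top8.png

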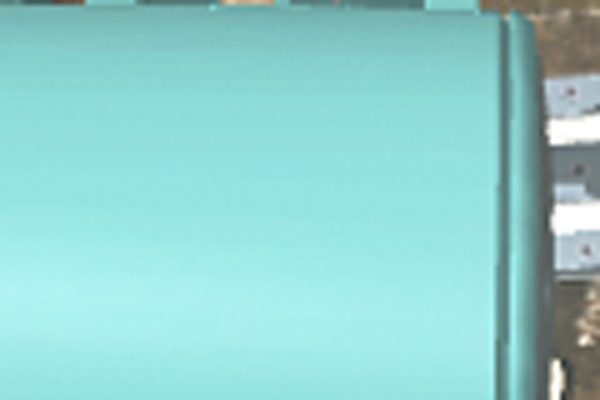

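The nut now lies in the tray at crop (248,198). Scraper is back mid-slot at crop (395,295). I'll seat the shoe and release.

>>> step_arm(
  delta_pos=[
    [0.001,0,0],
    [0.0015,0,0],
    [0.002,0,0],
    [0.002,0,0],
  ],
  spin=[0,0,0,0],
)

```text
t: 9.4
position: [0.4996, 0.0351, 0.0811]
tool_rot: [-0.011, 0.707, 0.011, 0.707]
ft_force: [-1.6, 1.1, 3.7]
finger_gap: 0.027
```

>>> step_arm(
  delta_pos=[
    [0,0,0],
    [0,0,0],
    [0,0,0],
    [0,0,0],
    [0,0,0],
    [0,0,0],
    [0,0,0],
    [0,0,0],
  ],
  spin=[0,0,0,0,0,0,0,0],
  hand=100,
)

```text
t: 10.2
position: [0.4997, 0.0348, 0.0808]
tool_rot: [-0.011, 0.707, 0.011, 0.707]
ft_force: [-0.2, 0.2, -0.3]
finger_gap: 0.0851
```

>>> step_arm(
  delta_pos=[
    [-0.02,0,0],
    [-0.05,0,0],
    [-0.1,0,0],
    [-0.15,0,0],
    [-0.2,0,0],
    [-0.2,0,0],
  ],
  spin=[0,0,0,0,0,0],
)

```text
t: 10.8
position: [0.5034, 0.0346, 0.2463]
tool_rot: [-0.011, 0.703, 0.01, 0.711]
ft_force: [0.2, -0.1, -0.4]
finger_gap: 0.0851
```

```bash
python3 - <<'E'
from h import *
from bench import bot
for n in ('scene',):
    c=bot.read_camera(n);pickle.dump(c,open(n+'9.pkl','wb'))
    f=c['frame'][110:220,185:295]
    cv2.imwrite(f'pics/{n}9.png',cv2.resize(f,None,fx=5,fy=5,interpolation=cv2.INTER_CUBIC))
uv=(185+248.5/5-.5,110+200.5/5-.5)
w=onz(c,uv,.012)[0]; o=np.array([.471,.0145,0]);print(w,'plate xy',(w-o)@PX,(w-o)@PY)
print(cmd(bot,[.4,0,.2]))
E
```

```text
[0.49278851 0.15577282 0.012     ] plate xy 0.14055064019715244 -0.026043552678214888
t 10.85 pos [0.5017 0.0347 0.2436] delta [ 0.0537 -0.0394 -0.1288] spin 0.0000 f [-1.1  0.6 -0.6] gap 0.0855
```

View pics/scene9.png

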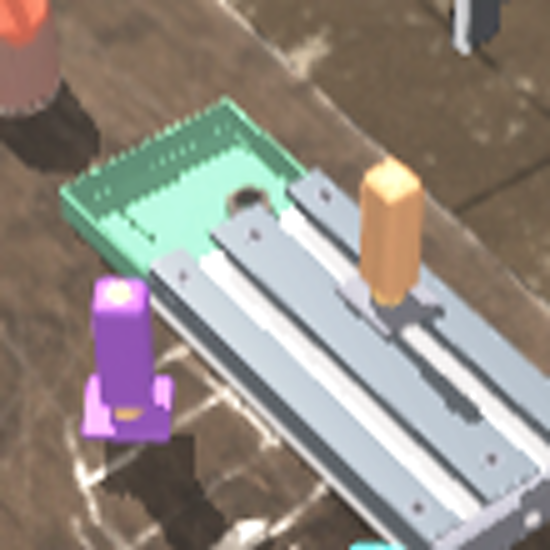

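The scraper stands upright and free in the far slot at crop (390,240). The nut is in the tray at about plate x = 0.14 m, and the gripper is clear. I'll let it settle for a moment and hand in.

>>> step_arm(
  delta_pos=[
    [0,0,0],
    [0,0,0],
    [0,0,0],
  ],
  spin=[0,0,0],
)

```text
t: 11.15
position: [0.4986, 0.0348, 0.2392]
tool_rot: [-0.011, 0.708, 0.011, 0.706]
ft_force: [-0.6, 1.4, 0.3]
finger_gap: 0.0853
```

```bash
python3 - <<'E'
from bench import bot
print(bot.finish_job())
E
```

```text
the job is handed in; nothing more can be done
None
```

The nut is in the tray and the job is handed in at about 11 s; no verdict was reported. I gripped the wooden-handled scraper across its grip, lifted it out of the near slot and set its blade in the far slot behind the nut. I then drove the nut out of the open end, pulled the scraper back to mid-slot and released it.

**Last checks:**
- **Nut:** the last scene picture puts it at about plate x 0.14 m, y −0.026 m, past the 0.128 m needed. It is partly hidden by the plate edge and the arm blocked the top view, so this rests on one camera.
- **Scraper:** it looked upright in the far slot, with its shoe on the plate. I judged this by eye and did not measure the angle.
- **Robot and bystanders:** the gripper was open and well clear above everything. No move went near the oil can, marker or bolt, but I did not measure their positions afterwards. None of my checks failed or disagreed.

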